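# Centre the stubby pepper grinder on its pedestal

## Task

The stubby pepper grinder stands off to one side of its round wooden pedestal: nudge it with the fingertips, lightly and low down, until it stands upright in the middle of the pedestal top, then move clear of it. Do not grip or lift it, tip it or knock it off, and leave the ramekin and everything else on the ledge where it is.

Things in the scene. Friction and masses are not known exactly. Their poses are not given: they have to be found in the camera images.
- grinder: loose round stainless pepper grinder upright on its pedestal, 14-22 mm off centre in any direction; origin: centre of its underside, z up. 70 mm tall, 0.2 kg. Foot 32 mm across; widest belly 52 mm across, 13 to 25 mm above the foot; tapers to 24 mm at 50 mm; dark top 30 mm. Pushed on the belly it slides and stops with the push (1-2 N); pushed higher or hard it topples
- grinder_pedestal_top (a point): centre of the flat top of the wooden pedestal under the grinder, the place where the grinder's foot belongs. Pedestal round, 84 mm across at the rim (flat top 80 mm across), 40 mm high above the ledge, screwed down, no lip; z axis up
- ramekin_pedestal_top (a point): centre of the top of a second pedestal just like the first, screwed down, at least 160 mm to the left or right of it (it may be on either side); the ramekin stands on it
- ramekin: loose white ceramic ramekin, straight-sided round dish 68 mm across, 42 mm tall, origin at the centre of its underside; standing in the middle of the other pedestal; to be left alone
- timer: loose blue plastic push-button timer, square, 58 x 58 mm, 27 mm high with its button, flat on the ledge between the pedestals, origin at the centre of its underside; to be left alone
- brush: loose grey silicone basting brush lying on the ledge to the right (-y), 220 mm long along its own x, 16 mm high, origin under it near its middle; to be left alone
- oil_bottle: loose amber oil bottle, 62 mm across, 190 mm tall, standing to the left (+y), origin at the centre of its underside; to be left alone
- spice_jar: loose glass jar with steel cap, 54 mm across, 85 mm tall, standing to the left (+y), origin at the centre of its underside; to be left alone
- tongs: loose steel tongs lying on the ledge at the far left, 245 mm long along their own x, 16 mm high, origin under their middle; to be left alone
Mind the look-alikes: they are no part of the job. Leave any red look-alike of the grinder alone. Leave any yellow look-alike of the part that bears grinder_pedestal_top alone.

How it is judged:
By the outcome, as a careful person would: the job done as asked, in the order asked, and still so for the second after the job is handed in, with the robot touching nothing.
It also fails if it takes over 45 s, if anything falls off the work surface, if the arm or the gripper's body presses on something with over 40 N, if the wrist force passes 120 N, or if a joint passes its speed limit or range.

## Robot

A 6-joint arm with a two-finger parallel gripper is mounted at the origin on the work surface. World frame = base frame: x ahead of the robot, y to its left, z up, the work surface at z = 0. Lengths are in m, angles in rad, forces in N, time in s.
With the tool pointing down it reaches from about 0.375 to 0.975 m from the base axis. Payload 3.8 kg.
Tool frame: the origin (TCP) lies at the very end of the fingers, on their centre line; the grasp point (between the pads) lies bot.grasp_offset behind it (bot.grasp_offset is the distance from the TCP to the grasp point, in m); y points along the fingers, x is the direction in which the jaws open and shut, and the axes are right-handed (so a half turn about y gives the same grasp; the last joint's range is limited). The gripper opens to 85 mm and grips with 20 to 120 N. Pads are 22 mm wide; open, the fingers measure 114 mm over their backs; the gripper's body (76 mm by 85 mm) begins 54 mm behind the grasp point. The pads swing forward as they close: fully open they stand 13 mm farther back than shut.
Start: joints at [-1.304, 0.264, 1.604, -0, 1.274, -0.037], TCP at [0.202, -0.644, 0.231] pointing down, gripper open.
Joint ranges: [-2.63, 2.63], [-0.94, 2.18], [0.31, 2.57], [-1.31, 4.45], [0, 2.66], [-2.55, 2.55]. Speed limits (rad/s): [2.57, 2.57, 3.14, 3.14, 3.14, 3.14].

## Interface

Orientations are given as a rotation vector (axis times angle).
In Python, from workcell import sensors, read_camera, job, bot gives the robot as it stands.
- The arm moves only by the tool arm_command, never from a script. Its argument "deltas" is a list of rows, each a list of 4 numbers: the shift along the tool's x, y, z in m, then the turn about the tool's y in rad. A call has 1 to 20 rows; each row shifts and turns the commanded pose from where the row before left it, along the tool's axes as they then stand; what a row does not reach is not made up. A row lasts 1/8 s, in which the tool goes at most 62.5 mm and 10.7 degrees, less where a joint would pass 70% of its speed; a pose out of reach is approached as far as the arm can. A call is refused whole if a number of a shift passes 0.0625 or a number of a turn 0.188, either way. A call with a gripper value outside its range is refused whole. "fingers" is the finger opening in m, from 0 to 0.0854, set as the call begins (left out, the last holds). The fingers move at their own pace and stop on an object; "newtons" is the grip in N (left out, the last holds). Time passes only in rows, so rows that do not move let the fingers close. It gives the time, the measured TCP pose, the force and the opening at its end, in the units of the state.
- sensors.read_state(): the state, without advancing time (a new reading comes with each control period).
- read_camera(name): name is "side" or "top"; returns a dict with "color" (480x640x3 uint8, red, green, blue), "vfov" (degrees; the focal length in pixels is half the picture's height over the tangent of half this angle, whatever the lens; pixels are square), "cx", "cy" (the principal point, pixels), "dist_coeffs" ([k1, k2, p1, p2, k3] as OpenCV has them; the pictures are not rectified), "R" (3x3) and "t" (3): a world point X has camera coordinates R X + t. Camera axes: x right, y down, z forward; pixel columns grow to the right and rows downward; lengths in m; the calibration is good to about 2 mm. A picture is of the moment at which its call begins. There is no depth.
- job.finish_job(): hands the job in, once; it reports no verdict.
The state is a dict: "time": time; "q": joint angles; "joint_vel": joint speeds; "joint_torque": joint torques, N m; "tool_pos": TCP position; "tcp_rot": TCP orientation; "wrist_force": force on the tool from outside, world axes, zero at the start; "torque": the same for the moment, N m; "width": opening from 0.0 (shut) to 1.0 (fully open).
Only numpy, scipy, OpenCV 4.12 (cv2) and the standard library are available. Lean on these libraries where they do the work, as an engineer would, in place of code of your own. Each camera call takes 0.05 s, during which the arm holds its last target.

## Working session

There is one attempt and no reset: what is moved stays moved. The work goes in short steps, Python scripts to look and compute and a tool call to move; the robot and the scene stay as the last step left them, time stands still between calls to the robot, and variables do not carry over. Pictures are saved under pics/ and viewed, and the job is handed in when it is done.

Besides the shell and the picture viewer there is one more tool, called after "Request:" by a JSON object that holds its "fn" and its "kwargs". arm_command: Moves the arm, as the interface text tells. Its arguments: {"type":"object","properties":{"deltas":{"type":"array"},"fingers":{"type":"number"},"newtons":{"type":"number"}},"required":["deltas"]}

```bash
mkdir -p pics; ls
cat > h.py <<'E'
import numpy as np, cv2
from workcell import sensors, read_camera, job, bot
def cam(n):
    c=read_camera(n); f=240/np.tan(np.radians(c["vfov"])/2)
    c["K"]=np.array([[f,0,c["cx"]],[0,f,c["cy"]],[0,0,1]]); c["R"]=np.array(c["R"]);c["t"]=np.array(c["t"]);c["D"]=np.array(c["dist_coeffs"],float)
    return c
def ray(c,uv):
    p=cv2.undistortPoints(np.array(uv,float).reshape(-1,1,2),c["K"],c["D"]).reshape(-1,2)
    d=np.c_[p,np.ones(len(p))]@c["R"]; o=-c["R"].T@c["t"]
    return o,d
def onz(c,uv,z):
    o,d=ray(c,uv); return o+d*((z-o[2])/d[:,2])[:,None]
def proj(c,X):
    return cv2.projectPoints(np.array(X,float).reshape(-1,1,3),cv2.Rodrigues(c["R"])[0],c["t"],c["K"],c["D"])[0].reshape(-1,2)
def save(n,im): cv2.imwrite("pics/"+n,im[:,:,::-1])
E
python3 - <<'E'
from h import *
s=sensors.read_state()
print(s, bot.grasp_offset)
for n in("side","top"):
    c=cam(n); save(n+"1.png",c["color"]); print(n,c["vfov"],-c["R"].T@c["t"],c["R"])
E
```

```text
pics
{'time': 0.0, 'q': array([-1.30390270e+00,  2.64791781e-01,  1.60540885e+00,  6.28005176e-06,
        1.27372489e+00, -3.68862498e-02]), 'joint_vel': array([-0.00147499, -0.00024058, -0.00011673,  0.00190627,  0.00035206,
        0.0008685 ]), 'joint_torque': array([-1.63609271e-03, -5.15113521e+01, -3.67315328e+01, -7.83326777e-05,
        1.29048864e-02,  5.69857590e-06]), 'tool_pos': array([ 0.20172113, -0.64335873,  0.22991721]), 'tcp_rot': array([-1.33623561,  0.98386911, -0.98084186]), 'wrist_force': array([ 0.10146684, -1.17272387, -0.18580262]), 'torque': array([-0.03078535,  0.02546549, -0.0032381 ]), 'width': 0.9966778875901395} 0.0187
side 53.817438721440794 [0.22603839 0.8982642  0.64697178] [[-0.93940498 -0.34251891  0.01410954]
 [-0.19804626  0.50865363 -0.83788374]
 [ 0.27981416 -0.7899065  -0.54566634]]
top 54.3861366597827 [0.33162188 0.01867362 0.94595341] [[ 0.00589529 -0.99997665  0.00345715]
 [-0.9722401  -0.00654039 -0.23389402]
 [ 0.23391117 -0.00198231 -0.97225595]]
```

View pics/side1.png

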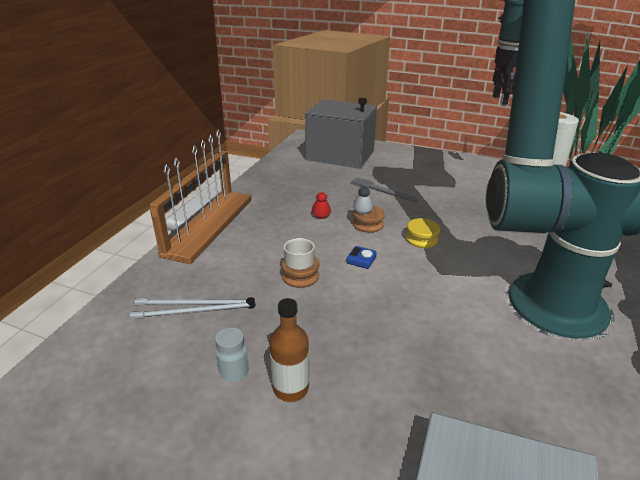

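View pics/top1.png

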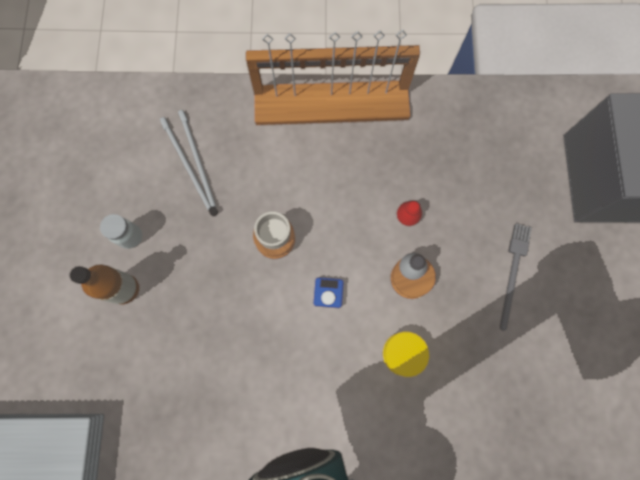

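In both views the candidates are:
- **Stainless grinder:** top (414,265), side (363,203). This is the one I want.
- **Red look-alike grinder:** top (410,212), side (321,206).
- **Pedestals:** wooden with grinder at top (413,278), yellow look-alike at (406,354), ramekin's at (274,237).

I'll check this in a close crop.

Run:
```python
from h import *
a=cam("top")["color"][225:325,355:475]; b=cam("side")["color"][170:250,320:420]
a=cv2.resize(a,(480,400),interpolation=cv2.INTER_CUBIC); b=cv2.resize(b,(500,400),interpolation=cv2.INTER_CUBIC)
save("crop1.png",cv2.resize(np.hstack([a,b]),(784,320)))
save("crop_top.png",cv2.resize(a,(720,600)))
```

```text
(no output)
```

View pics/crop1.png

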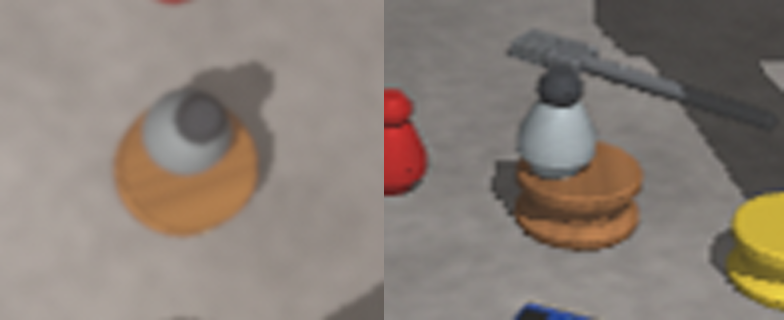

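Run:
```python
from h import *
from scipy.optimize import least_squares
for n,(r0,r1,c0,c1) in {"top":(240,310,375,450),"side":(175,240,335,400)}.items():
    c=cam(n); im=c["color"]; roi=im[r0:r1,c0:c1]
    hsv=cv2.cvtColor(im,cv2.COLOR_RGB2HSV)
    m=((hsv[...,0]<20)&(hsv[...,1]>85)).astype(np.uint8)
    mm=np.zeros_like(m); mm[r0:r1,c0:c1]=m[r0:r1,c0:c1]
    cs=max(cv2.findContours(mm,0,cv2.CHAIN_APPROX_NONE)[0],key=cv2.contourArea)
    big=cv2.resize(roi,None,fx=8,fy=8,interpolation=cv2.INTER_CUBIC)
    for p in cs[:,0]: cv2.circle(big,(int((p[0]-c0+.5)*8),int((p[1]-r0+.5)*8)),1,(0,255,0),-1)
    save(n+"_m.png",big)
    P=onz(c,cs[:,0],0.04)[:,:2]; print(n,cv2.boundingRect(cs),P.min(0),P.max(0), "nadir dir",-(c["R"].T@c["t"])[:2])
```

```text
top (391, 261, 45, 38) [ 0.43407871 -0.21065302] [ 0.5071686  -0.12402074] nadir dir [0.33162188 0.01867362]
side (353, 206, 32, 27) [ 0.42629084 -0.20696878] [ 0.51705193 -0.06887147] nadir dir [0.22603839 0.8982642 ]
```

View pics/top_m.png

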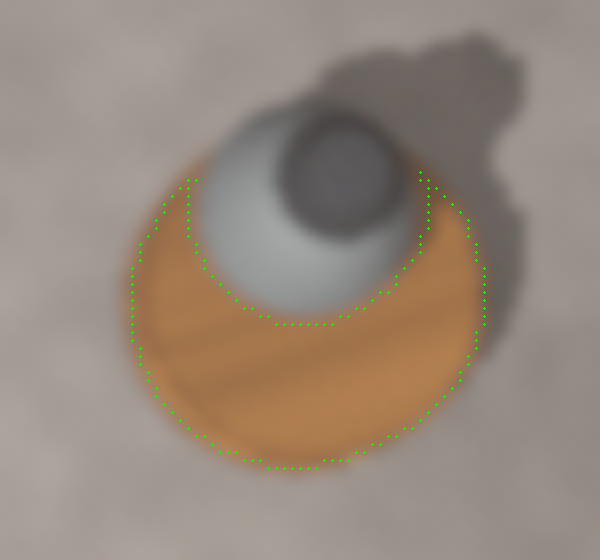

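View pics/side_m.png

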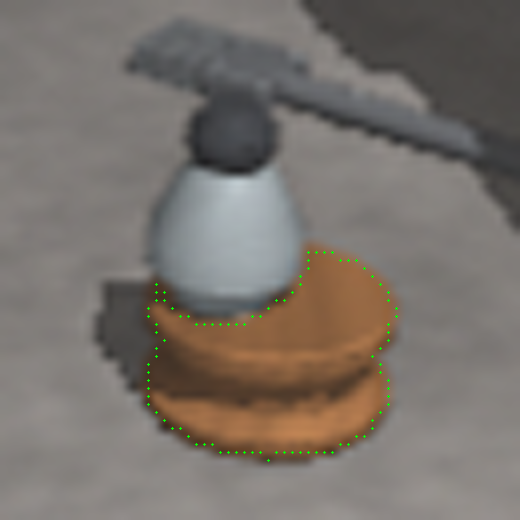

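```bash
cat > meas.py <<'E'
from h import *
from scipy.optimize import least_squares
def circ(P,r):
    f=lambda c: np.hypot(P[:,0]-c[0],P[:,1]-c[1])-r
    s=least_squares(f,P.mean(0)+1e-3,loss="soft_l1",f_scale=.001); return s.x,np.sqrt(np.mean(s.fun**2))
def edges(c,u0,v0,ths,rmin,rmax,kind):
    # radial gradient edges from signal image, subpixel
    im=cv2.cvtColor(c["color"],cv2.COLOR_RGB2LAB).astype(np.float32)
    sig=im[...,2] if kind=="b" else im[...,0]
    out=[]
    rr=np.arange(rmin,rmax,.1)
    for t in ths:
        x=(u0+rr*np.cos(t)).astype(np.float32)[None]; y=(v0+rr*np.sin(t)).astype(np.float32)[None]
        g=np.gradient(cv2.GaussianBlur(cv2.remap(sig,x,y,cv2.INTER_LINEAR),(1,1),0)[0])
        g=np.convolve(g,np.ones(9)/9,"same"); k=np.argmax(abs(g)); out.append((x[0,k],y[0,k]))
    return np.array(out)
E
python3 - <<'E'
from meas import *
c=cam("top")
D=np.radians
# pedestal rim, top view; skip grinder arc (-130..-45 deg)
for lab,th in {"far":np.r_[D(np.arange(-40,50,5)),D(np.arange(190,225,5))],"near":D(np.arange(60,185,5))}.items():
    E=edges(c,413.3,277,th,17,28,"b"); P=onz(c,E,.04)[:,:2]
    for r in(.042,): print("ped",lab,circ(P,r))
    if lab=="near": print("ped near as base",circ(onz(c,E,.0)[:,:2],.042))
E=edges(c,413.3,277,D(np.r_[np.arange(-40,225,5)]),17,28,"b"); P=onz(c,E,.04)[:,:2]; print("all",circ(P,.042),circ(P,.043))
# belly near edge
E2=edges(c,413.5,266,D(np.arange(-10,190,8)),10,18,"b")
for z in(.053,.059): print("belly",z,circ(onz(c,E2,z)[:,:2],.026))
big=cv2.resize(c["color"][240:310,375:450],None,fx=8,fy=8,interpolation=cv2.INTER_CUBIC)
for p in np.r_[E,E2]: cv2.circle(big,(int((p[0]-375+.5)*8),int((p[1]-240+.5)*8)),2,(0,255,0),-1)
# cap
L=c["color"].astype(int).max(2); m=np.zeros(L.shape,np.uint8); m[250:273,406:429]=L[250:273,406:429]<112
n,l,st,ce=cv2.connectedComponentsWithStats(m); k=1+np.argmax(st[1:,4]); print("cap",st[k],ce[k],[onz(c,[ce[k]],z)[0,:2] for z in(.098,.11)])
save("top_e.png",big)
s=cam("side"); L=s["color"].astype(int).max(2); m=np.zeros(L.shape,np.uint8); m[180:200,352:372]=L[180:200,352:372]<85
n,l,st,cs=cv2.connectedComponentsWithStats(m); k2=1+np.argmax(st[1:,4]); print("cap side",st[k2],cs[k2],[onz(s,[cs[k2]],z)[0,:2] for z in(.098,.104)])
o1,d1=ray(c,[ce[k]]);o2,d2=ray(s,[cs[k2]]);A=np.c_[d1[0],-d2[0]];ab=np.linalg.lstsq(A,o2-o1,rcond=None)[0];print("tri",o1+d1[0]*ab[0],o2+d2[0]*ab[1])
E
```

```text
ped far (array([ 0.47847803, -0.16804758]), np.float64(0.0009309544087987211))
ped near (array([ 0.47590429, -0.16363039]), np.float64(0.0007858893733858507))
ped near as base (array([ 0.48031962, -0.17073752]), np.float64(0.0005517527367962996))
all (array([ 0.47550652, -0.16601054]), np.float64(0.001810315345771673)) (array([ 0.47657016, -0.16615357]), np.float64(0.0016386257103189906))
belly 0.053 (array([ 0.49403446, -0.16486849]), np.float64(0.0012701051518414913))
belly 0.059 (array([ 0.49315131, -0.16366253]), np.float64(0.0011725424582619665))
cap [407 250  22  22 351] [419.38461538 259.41595442] [array([ 0.49880609, -0.16854049]), array([ 0.49644015, -0.16589109])]
cap side [358 184  12  13 105] [363.32380952 190.80952381] [array([ 0.49648545, -0.16910226]), array([ 0.4935296 , -0.15743645])]
tri [ 0.49870557 -0.16842793  0.09850982] [ 0.49641413 -0.16882077  0.09814477]
```

View pics/top_e.png

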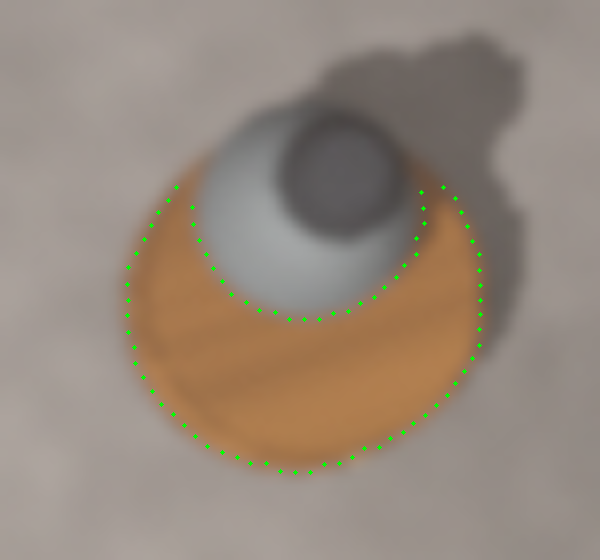

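Run:
```python
from meas import *
D=np.radians
c=cam("top")
for kind in "L":
    E=edges(c,417.3,261.4,D(np.arange(80,300,8)),4,11,kind)
    print(cv2.fitEllipse(E.astype(np.float32)))
    for z in(.095,.1,.105,.11): print("cap",z,circ(onz(c,E,z)[:,:2],.015))
# side: cap & belly & rim, horizontal edges
s=cam("side")
E=edges(s,363.9,191.5,D(np.r_[np.arange(-10,50,8),np.arange(130,190,8)]),3,9,"L"); (u,v),ax,an=cv2.fitEllipse(E.astype(np.float32)); print("side cap",u,v,ax)
for r in (204,206): # belly rows
    row=s["color"][r,345:382].astype(int); print(r,row.tolist())
P=onz(s,[[u,v]],.1)[0]; print(P)
for X in([.479,-.169,.04],[.494,-.165,.059],[.494,-.165,.1]): print(X,proj(c,[X]),proj(s,[X]))
ang=D(np.arange(0,360,5)); C=lambda x,y,z,r: np.c_[x+r*np.cos(ang),y+r*np.sin(ang),0*ang+z]
out=[]
for cc,(r0,c0) in((c,(240,375)),(s,(175,335))):
    big=cv2.resize(cc["color"][r0:r0+70,c0:c0+75],None,fx=8,fy=8,interpolation=cv2.INTER_CUBIC)[:,:395*1] if 0 else cv2.resize(cc["color"][r0:r0+70,c0:c0+50 if cc is None else c0+75],None,fx=5.2,fy=5.2,interpolation=cv2.INTER_CUBIC)
    for Q,col in((C(.479,-.169,.04,.042),(0,255,0)),(C(.479,-.169,0,.042),(0,120,0)),(C(.494,-.166,.059,.026),(255,0,255)),(C(.494,-.166,.1,.015),(255,255,0))):
        for p in proj(cc,Q): cv2.circle(big,(int((p[0]-c0+.5)*5.2),int((p[1]-r0+.5)*5.2)),1,col,-1)
    out.append(big)
save("ov.png",np.hstack(out))
```

```text
((415.7987365722656, 260.8248291015625), (12.92779541015625, 18.077604293823242), 175.0092315673828)
cap 0.095 (array([ 0.49560901, -0.16495176]), np.float64(0.0017163747796826174))
cap 0.1 (array([ 0.49463779, -0.16395885]), np.float64(0.0016825448668845513))
cap 0.105 (array([ 0.49366706, -0.16296702]), np.float64(0.0016507654505170727))
cap 0.11 (array([ 0.49269693, -0.16197668]), np.float64(0.001621130398484873))
side cap 363.6608581542969 191.8467254638672 (9.42794418334961, 11.878591537475586)
204 [[128, 123, 120], [128, 123, 120], [128, 124, 121], [129, 125, 122], [130, 125, 123], [132, 127, 124], [134, 129, 126], [126, 123, 119], [104, 104, 104], [96, 100, 103], [111, 115, 119], [123, 129, 132], [131, 139, 141], [138, 146, 149], [145, 153, 157], [154, 161, 165], [159, 168, 171], [163, 172, 176], [165, 174, 177], [165, 174, 177], [166, 174, 178], [164, 172, 176], [161, 169, 174], [159, 167, 171], [153, 162, 165], [148, 156, 159], [138, 146, 149], [124, 129, 132], [123, 123, 123], [129, 126, 124], [130, 127, 125], [130, 127, 125], [131, 128, 124], [132, 128, 125], [132, 128, 12
[... 248 characters left out ...]
33, 140, 143], [138, 146, 149], [145, 153, 156], [151, 159, 162], [156, 163, 166], [159, 167, 171], [163, 171, 176], [163, 172, 175], [163, 172, 175], [162, 170, 174], [160, 169, 172], [159, 167, 170], [155, 163, 167], [148, 156, 159], [139, 148, 152], [129, 123, 118], [132, 96, 67], [139, 97, 65], [143, 102, 73], [144, 109, 86], [141, 116, 100], [137, 122, 109], [131, 126, 120], [130, 127, 125], [129, 126, 123]]
[ 0.4930728  -0.15984174  0.1       ]
[0.479, -0.169, 0.04] [[413.78431846 275.05076804]] [[368.39242698 211.67858521]]
[0.494, -0.165, 0.059] [[413.35342851 265.74645916]] [[362.92775443 204.99515158]]
[0.494, -0.165, 0.1] [[417.80481911 261.75924098]] [[363.86250321 190.94240665]]
```

View pics/ov.png

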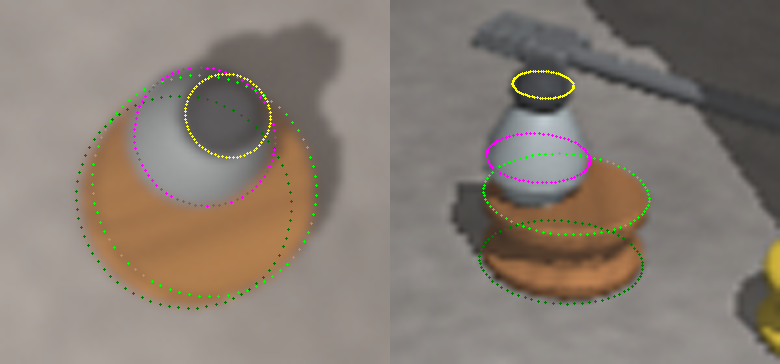

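Run:
```python
from meas import *
s=sensors.read_state(); R=cv2.Rodrigues(s["tcp_rot"])[0]; print(s["time"],R.round(3),s["tool_pos"])
g=np.array([.494,-.1645]);p=np.array([.479,-.169]);d=(p-g)/np.linalg.norm(p-g);print(d,np.linalg.norm(p-g))
t=g-d*.046; print("start",t)
# yaw: want tool x perpendicular to d; tool z = +-d
for sg in(1,-1):
    z=np.r_[sg*d,0]; y=R[:,1]; 
    th=np.arctan2(np.dot(np.cross(R[:,2],z),y),np.dot(R[:,2],z)); print("turn",sg,th)
T=np.r_[t,.2]; print("delta in tool",R.T@(T-s["tool_pos"]))
c=cam("top")
for n,uv,z in(("red",[410,212],.02),("redcap",[415,207],.055),("boxcorner",[565,135],.1),("boxc2",[575,220],0)): print(n,onz(c,[uv],z)[0])
```

```text
0.5 [[ 0.299  0.     0.954]
 [-0.954  0.     0.299]
 [-0.    -1.     0.   ]] [ 0.20194026 -0.64405918  0.23124737]
[-0.95782629 -0.28734789] 0.01566045976336584
start [ 0.53806001 -0.151282  ]
turn 1 -3.129220237901137
turn -1 0.012372415688655979
delta in tool [-0.36964604  0.03127896  0.46815134]
red [ 0.61385391 -0.1708085   0.02      ]
redcap [ 0.61364857 -0.17400446  0.055     ]
boxcorner [ 0.74808077 -0.46220738  0.1       ]
boxc2 [ 0.60445398 -0.51790783  0.        ]
```

Request:
{"fn": "arm_command", "kwargs": {"deltas": [[-0.0264,0,0.0334,0],[-0.0264,0,0.0334,0],[-0.0264,0,0.0334,0],[-0.0264,0,0.0334,0],[-0.0264,0,0.0334,0],[-0.0264,0,0.0334,0],[-0.0264,0,0.0334,0],[-0.0264,0,0.0334,0],[-0.0264,0,0.0334,0],[-0.0264,0,0.0334,0],[-0.0264,0,0.0334,0],[-0.0264,0,0.0334,0],[-0.0264,0,0.0334,0],[-0.0264,0,0.034,0],[0,0.03,0,0],[0,0.03,0,0],[0,0,0,0],[0,0,0,0]], "fingers": 0.03, "newtons": 20}}

```text
time: 2.8
tool_pos: [0.5387, -0.1517, 0.1724]
tcp_rot: [-1.337, 0.982, -0.984]
wrist_force: [0.4, 0.5, 0.5]
width: 0.351
```

Run:
```python
from meas import *
st=sensors.read_state(); R=cv2.Rodrigues(st["tcp_rot"])[0]; p=st["tool_pos"]
s=cam("side"); c=cam("top"); out=[]
pts=[p+R@np.array([sx*.015,0,sz*.011]) for sx in(1,-1) for sz in(1,-1)]
for cc,(r0,c0) in((s,(130,310)),(c,(170,360))):
    big=cv2.resize(cc["color"][r0:r0+100,c0:c0+100],None,fx=4,fy=4,interpolation=cv2.INTER_CUBIC)
    for q in proj(cc,pts): cv2.circle(big,(int((q[0]-c0+.5)*4),int((q[1]-r0+.5)*4)),2,(0,255,0),-1)
    out.append(big)
save("tips.png",np.hstack(out))
```

```text
(no output)
```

View pics/tips.png

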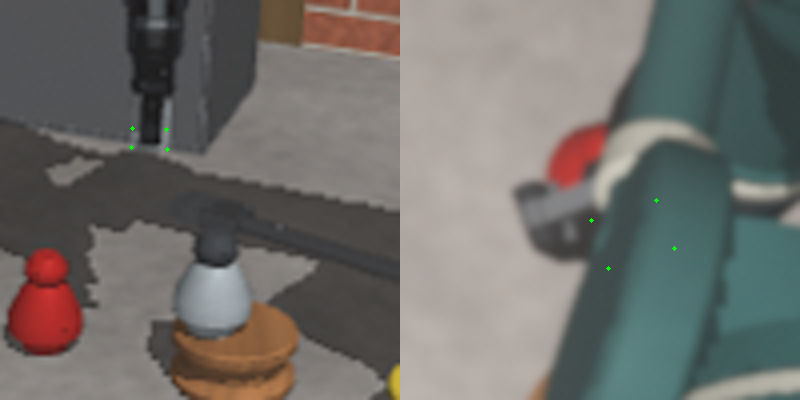

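The side view shows the tips at about (347,165), 2–4 mm above the nominal TCP. The stainless grinder and the red one are both well clear. I'll descend behind the grinder on its far side.

Request:
{"fn": "arm_command", "kwargs": {"deltas": [[0,0.02,0,0],[0,0.03,0,0],[0,0.03,0,0],[0,0.025,0,0],[0,0.015,0,0],[0,0.007,0,0],[0,0,0,0],[0,0,0,0]]}}

```text
time: 3.9
tool_pos: [0.5391, -0.1517, 0.0454]
tcp_rot: [-1.337, 0.981, -0.984]
wrist_force: [0.9, -0.9, 0.2]
width: 0.355
```

```bash
cat > look.py <<'E'
import sys
from meas import *
s=cam("side"); c=cam("top"); out=[]
for cc,(r0,c0) in((s,(160,320)),(c,(225,370))):
    out.append(cv2.resize(cc["color"][r0:r0+80,c0:c0+80],None,fx=5,fy=5,interpolation=cv2.INTER_CUBIC))
save(sys.argv[1],np.hstack(out))
st=sensors.read_state(); print(st["time"],st["tool_pos"],st["wrist_force"])
E
python3 look.py a1.png
```

```text
4.0 [ 0.5389638  -0.15161539  0.04533833] [ 0.17282396 -0.5896227   0.33586764]
```

View pics/a1.png

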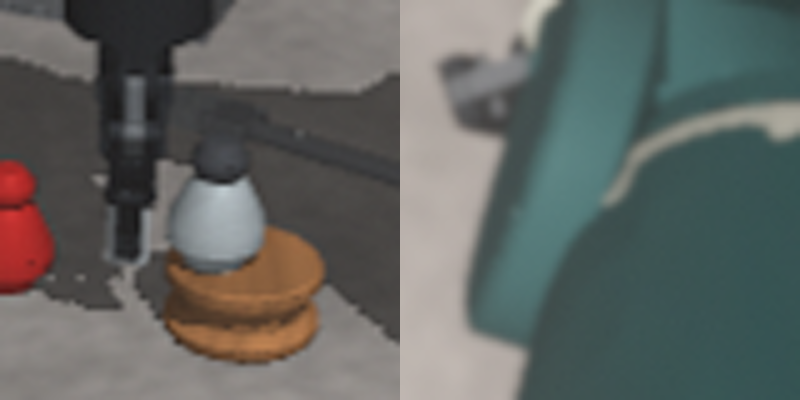

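The side view shows the fingertips behind the belly with a gap of about 18/5 px. The cap has more clearance than the belly, so the belly will be touched first. I'll approach and start a slow push.

Request:
{"fn": "arm_command", "kwargs": {"deltas": [[0,0,-0.002,0],[0,0,-0.002,0],[0,0,-0.002,0],[0,0,-0.002,0],[0,0,-0.001,0],[0,0,-0.001,0],[0,0,-0.001,0],[0,0,-0.001,0],[0,0,-0.001,0],[0,0,-0.001,0],[0,0,-0.001,0],[0,0,-0.001,0],[0,0,-0.001,0],[0,0,-0.001,0],[0,0,-0.001,0],[0,0,0,0],[0,0,0,0]]}}

```text
time: 6.12
tool_pos: [0.5199, -0.1571, 0.0443]
tcp_rot: [-1.338, 0.983, -0.982]
wrist_force: [-0.3, -0.2, 0.0]
width: 0.352
```

```bash
python3 look.py a2.png
```

```text
6.225 [ 0.51991872 -0.15708872  0.04429406] [0.72323125 0.11820999 0.03493166]
```

View pics/a2.png

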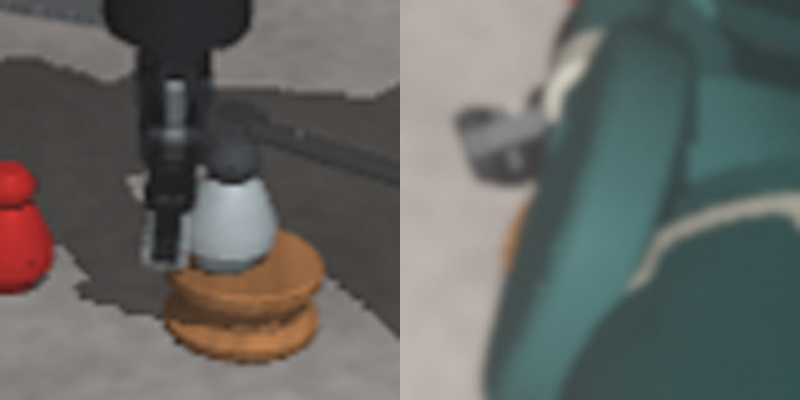

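Request:
{"fn": "arm_command", "kwargs": {"deltas": [[0,-0.0002,-0.001,0],[0,-0.0002,-0.001,0],[0,-0.0002,-0.001,0],[0,-0.0002,-0.001,0],[0,-0.0002,-0.001,0],[0,0,-0.001,0],[0,0,-0.001,0],[0,0,0,0],[0,0,0,0]]}}

```text
time: 7.35
tool_pos: [0.5131, -0.1591, 0.0452]
tcp_rot: [-1.338, 0.983, -0.982]
wrist_force: [-0.0, -0.0, -0.5]
width: 0.346
```

```bash
python3 look.py a3.png
python3 - <<'E'
from meas import *
s=cam("side")
for X in([.479,-.169,.059],[.494,-.165,.059],[.479,-.169,.1]): print(X,proj(s,[X]))
for r in (203,205,207,209):
    print(r,s["color"][r,348:386,2].tolist())
E
```

```text
7.45 [ 0.51320248 -0.15912878  0.0451989 ] [ 0.14298758 -0.21028341 -0.46757182]
[0.479, -0.169, 0.059] [[368.8652669  205.32883267]]
[0.494, -0.165, 0.059] [[362.92775443 204.99515158]]
[0.479, -0.169, 0.1] [[369.90645692 191.27314848]]
203 [68, 68, 69, 68, 84, 82, 32, 35, 35, 33, 57, 117, 138, 128, 138, 148, 157, 164, 173, 180, 180, 180, 181, 178, 174, 171, 166, 158, 146, 113, 71, 65, 66, 66, 65, 66, 66, 66]
205 [67, 67, 67, 72, 82, 68, 34, 37, 35, 34, 57, 115, 139, 132, 143, 149, 155, 163, 169, 172, 174, 173, 176, 177, 175, 172, 167, 159, 151, 123, 80, 67, 67, 67, 68, 67, 66, 67]
207 [65, 64, 64, 84, 99, 70, 38, 39, 45, 37, 78, 125, 132, 128, 140, 147, 154, 160, 166, 169, 171, 171, 173, 174, 172, 168, 164, 157, 145, 111, 67, 67, 67, 68, 67, 67, 66, 65]
209 [65, 65, 73, 90, 92, 72, 41, 40, 40, 41, 85, 129, 130, 121, 131, 141, 147, 151, 156, 161, 164, 166, 167, 160, 156, 161, 153, 144, 121, 81, 66, 68, 68, 67, 65, 66, 65, 64]
```

View pics/a3.png

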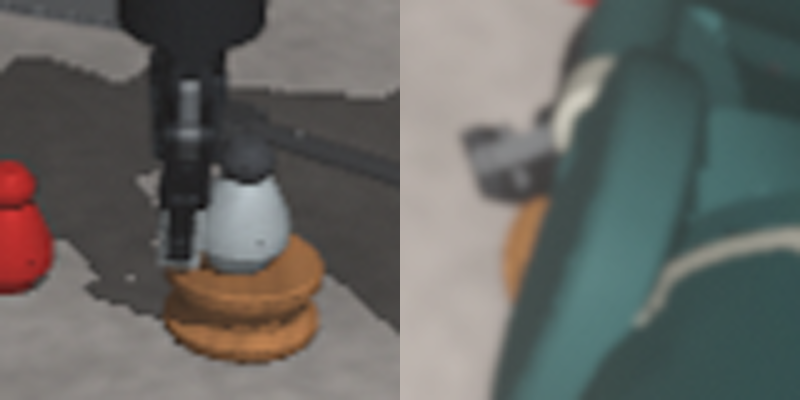

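Request:
{"fn": "arm_command", "kwargs": {"deltas": [[0,0,-0.001,0],[0,0,-0.001,0],[0,0,-0.001,0],[0,0,0,0],[0,0,0,0],[0,0,0.001,0],[0,0,0.002,0],[0,0,0.004,0],[0,0,0.006,0],[0,0,0.008,0],[0,0,0.01,0]]}}

```text
time: 8.88
tool_pos: [0.5407, -0.1505, 0.0453]
tcp_rot: [-1.338, 0.983, -0.983]
wrist_force: [0.1, -0.4, -0.2]
width: 0.353
```

```bash
python3 look.py a4.png
```

```text
8.975 [ 0.54159059 -0.15053502  0.04558064] [-0.2521084  -0.36628053  1.11770756]
```

View pics/a4.png

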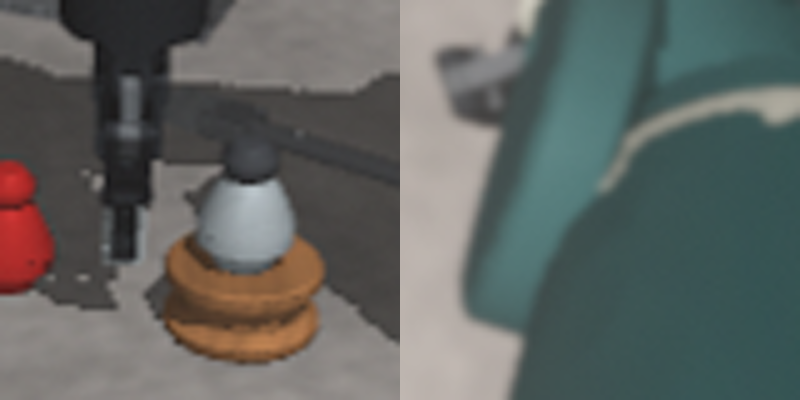

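In the side view the belly spans 197–296 and the rim 166–325, so it looks centred. I'll rise and swing aside to open the top view.

Request:
{"fn": "arm_command", "kwargs": {"deltas": [[0,-0.02,0,0],[0,-0.03,0,0],[0,-0.04,0,0],[0,-0.04,0,0],[0.02,-0.02,0,0],[0.04,0,0,0],[0.04,0,0,0],[0.04,0,0,0],[0.04,0,0,0],[0.04,0,0,0],[0.04,0,0,0],[0,0,0,0],[0,0,0,0]]}}

```text
time: 10.6
tool_pos: [0.6174, -0.3984, 0.1946]
tcp_rot: [-1.337, 0.984, -0.981]
wrist_force: [-0.6, -0.1, -0.1]
width: 0.35
```

```bash
python3 look.py a5.png;  python3 - <<'E'
from meas import *
save("full5.png",cam("top")["color"])
E
```

```text
10.7 [ 0.61756558 -0.39771545  0.19511624] [-0.35827297  0.80922857  0.51323354]
```

View pics/a5.png

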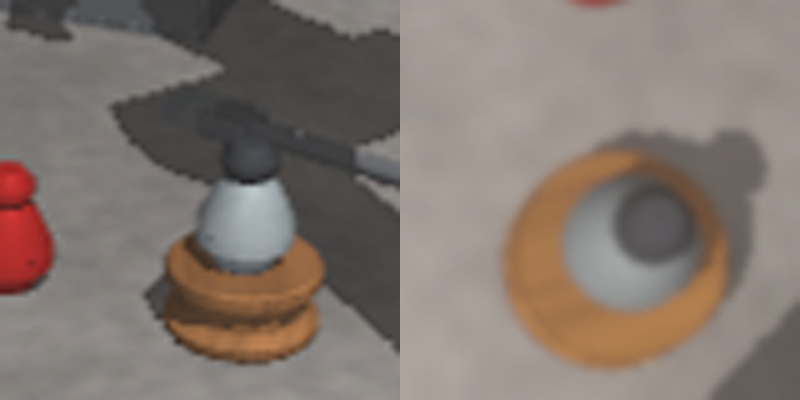

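View pics/full5.png

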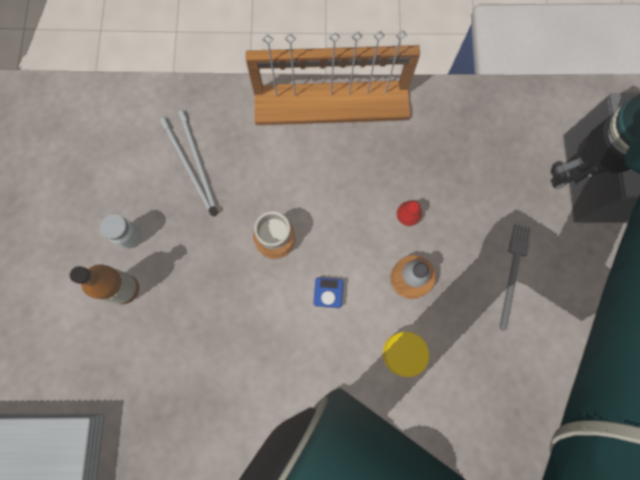

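Now the top view shows the whole rim, with the grinder at (416,273). I'll measure grinder and rim in both views.

Run:
```python
from meas import *
D=np.radians
c=cam("top"); s=cam("side")
far=D(np.arange(-130,45,5)); near=D(np.arange(60,185,5))
E=edges(c,413.3,276.5,far,17,27,"b"); print("ped far",circ(onz(c,E,.04)[:,:2],.042),circ(onz(c,E,.04)[:,:2],.041))
E1=edges(c,413.3,276.5,near,17,28,"b"); print("ped base",circ(onz(c,E1,.0)[:,:2],.042))
E2=edges(c,415.2,273.5,D(np.arange(40,250,6)),9,17,"b")
for z in(.053,.059): print("belly",z,circ(onz(c,E2,z)[:,:2],.026))
E3=edges(c,420,269.3,D(np.arange(60,300,8)),4,10,"L")
for z in(.1,.11): print("cap",z,circ(onz(c,E3,z)[:,:2],.015))
# side
Es=edges(s,369,206,D(np.r_[np.arange(-15,16,5),np.arange(165,196,5)]),6,13,"L"); 
print("belly side",np.median(Es[:7],0),np.median(Es[7:],0))
Er=edges(s,369,212,D(np.r_[np.arange(-15,16,5),np.arange(165,196,5)]),12,20,"b"); print("rim side",Er[:7,0].max(),Er[7:,0].min(), Er.round(1).tolist())
print(proj(s,[[.479,-.169,.04],[.479,-.169,.059]]))
out=[]
for cc,(r0,c0),pts in((c,(240,375),np.r_[E,E1,E2,E3]),(s,(175,335),np.r_[Es,Er])):
    big=cv2.resize(cc["color"][r0:r0+70,c0:c0+75],None,fx=5.2,fy=5.2,interpolation=cv2.INTER_CUBIC)
    for p in pts: cv2.circle(big,(int((p[0]-c0+.5)*5.2),int((p[1]-r0+.5)*5.2)),1,(0,255,0),-1)
    out.append(big)
save("ov6.png",np.hstack(out))
```

```text
ped far (array([ 0.47628537, -0.1671709 ]), np.float64(0.0028452634619823766)) (array([ 0.47742402, -0.16833395]), np.float64(0.003045495692732483))
ped base (array([ 0.48035632, -0.17084486]), np.float64(0.000492119505155267))
belly 0.053 (array([ 0.47968425, -0.16886885]), np.float64(0.00040508705068544173))
belly 0.059 (array([ 0.47880918, -0.1677786 ]), np.float64(0.0003987976511731419))
cap 0.1 (array([ 0.47927275, -0.16933354]), np.float64(0.001531667344249769))
cap 0.11 (array([ 0.47754407, -0.16732438]), np.float64(0.0015655701046707671))
belly side [378.45416 206.     ] [357.5 206. ]
rim side 384.5 352.5 [[381.6000061035156, 208.60000610351562], [382.6000061035156, 209.60000610351562], [383.3999938964844, 210.6999969482422], [384.5, 212.0], [384.3999938964844, 213.39999389648438], [384.5, 214.6999969482422], [383.5, 215.89999389648438], [353.5, 216.10000610351562], [353.3999938964844, 214.6999969482422], [352.6000061035156, 213.39999389648438], [352.5, 212.0], [353.5, 210.60000610351562], [353.5, 209.3000030517578], [354.5, 208.10000610351562]]
[[368.39242698 211.67858521]
 [368.8652669  205.32883267]]
```

View pics/ov6.png

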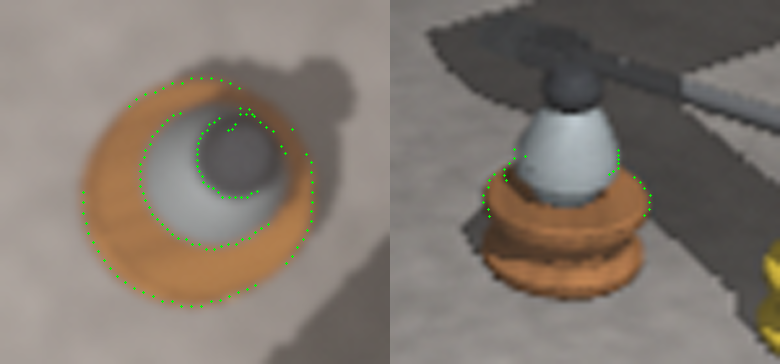

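Run:
```python
from meas import *
D=np.radians
c=cam("top")
far=D(np.r_[np.arange(-130,-75,4),np.arange(-5,46,4),np.arange(190,230,4)])
E=edges(c,413.3,276.5,far,18,27,"b"); P=onz(c,E,.04)[:,:2]
x,r=circ(P,.042); k=abs(np.hypot(*(P-x).T)-.042)<.0025; print(x,r,circ(P[k],.042),k.mean())
s=sensors.read_state(); print(s["time"],s["tool_pos"])
```

```text
[ 0.47703771 -0.16777768] 0.001065601498153625 (array([ 0.47703771, -0.16777768]), np.float64(0.001065601498153625)) 1.0
10.9 [ 0.61786024 -0.39796831  0.19562445]
```

Run:
```python
from h import *
a=cv2.imread("pics/top1.png"); b=cam("top")["color"][:,:,::-1]
for n,(x0,y0,x1,y1) in {"ramekin":(250,208,300,260),"timer":(310,272,348,312),"red":(393,195,428,228),"bottle+jar":(65,205,170,310),"tongs":(155,105,225,220)}.items():
    print(n,np.abs(a[y0:y1,x0:x1].astype(int)-b[y0:y1,x0:x1]).mean().round(2))
print(sensors.read_state()["wrist_force"])
job.finish_job()
```

```text
ramekin 1.15
timer 1.06
red 1.03
bottle+jar 1.1
tongs 1.18
[-0.36129727  0.52327808  0.24463716]
the job is handed in; nothing more can be done
```

The grinder now stands upright in the middle of its pedestal, as far as both cameras can tell, and the job is handed in at about 11 s on the robot's clock. I pushed it about 15 mm from the far side with two slightly opened fingertips at belly height. Then I backed off, rose and swung clear without gripping or lifting it.

- **Final position:** the top view puts the grinder at (0.480, -0.169). Two fits of the pedestal centre, (0.477, -0.168) from the rim and (0.480, -0.171) from the base edge, disagree by about 4 mm. The grinder lies within about 3 mm of either and 1 mm of their mean. The side view agrees to about 0.5 px, or roughly 1 mm. I made no further correction, because the remaining error is within what I can measure.
- **Measurement limits:** the first rim fit in the last check was spoiled by shadow (2.8 mm residual), so I redid it without the shadowed arc. The cap fit was also noisy, at 1.5 mm.
- **Everything else:** the ramekin, timer, red look-alike, bottle, jar and tongs show only image noise against the first picture. I did not difference the brush or the yellow look-alike numerically, but they look unmoved in the picture.
- **Contact force:** the wrist force readings I took during and after the push were at noise level (about 1 N). The gripper was touching nothing at hand-in.

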